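Hold the leak-test coupler on the tilted port

ROBOT

A 6-joint arm with a two-finger parallel gripper is mounted at the origin on the work surface. World frame = base frame: x ahead of the robot, y to its left, z up, the work surface at z = 0. Lengths are in mm, angles in rad, forces in N, time in s.
With the tool pointing down it reaches from about 375 to 825 mm from the base axis. Payload 5.5 kg.
Tool frame: the origin (TCP) lies on the centre line of the jaws, within the pads' length; the fingertips stand 25 mm ahead of it and the grasp point (between the pads) lies 6 mm ahead of it; z points along the fingers, y is the direction in which the jaws open and shut (so a half turn about z gives the same grasp; the last joint's range is limited). The gripper opens to 85 mm and grips with 20 to 120 N. Pads are 22 mm wide; open, the fingers measure 114 mm over their backs; the gripper's body (76 mm by 85 mm) begins 54 mm behind the grasp point. The pads swing forward as they close: fully open they stand 13 mm farther back than shut.
Start: joints at [-1.349, 0.314, -0.047, 1.21, 0, 1.571], TCP at [131.988, -585.298, 220.999] pointing down, gripper open.
Joint ranges: [-2.67, 2.67], [-0.69, 1.73], [-1.03, 1.25], [-2.08, 2.16], [-1.42, 1.45], [-3.14, 3.14]. Speed limits (rad/s): [2.39, 2.39, 3.01, 3.14, 3.14, 3.14].

INTERFACE

Orientations are given as a rotation vector (axis times angle).
In Python, from workcell import read_state, eyes, hand_in gives the robot as it stands. The module is installed in compiled form; this text tells all that it offers.
- The arm moves only by the tool arm_command, never from a script. Its argument "steps" is a list of rows, each a list of 7 numbers: the shift along the tool's x, y, z in mm, then the turn, a rotation vector about the tool's x, y, z in degrees, then the opening, from 0 (shut) to 1 (fully open). In form: [[x, y, z, rx, ry, rz, claw], ...]. A call has exactly 5 rows; each row is the pose to reach, as a shift and turn from the pose commanded when the call began, along the tool's axes at that moment; what a row does not reach only later rows make up. A row lasts 1/8 s, in which the tool goes at most 62.5 mm and 10.7 degrees, less where a joint would pass 70% of its speed; a pose out of reach is approached as far as the arm can. A call with a gripper value outside its range is refused whole. The fingers move at their own pace and stop on an object; "grip_force" is the grip in N (left out, the last holds). Time passes only in rows, so rows that repeat a pose let the fingers close, or fill a call up. It gives the time, the measured TCP pose, the force and the opening at its end, in the units of the state.
- read_state(): the state, without advancing time (a new reading comes with each control period).
- eyes.snapshot(name): name is "side" or "top" or "wrist"; returns a dict with "img" (480x640x3 uint8, red, green, blue), "depth" (480x640 float32, mm along the optical axis (not along the pixel's ray), 0 where there is no reading), "K" (3x3 intrinsics, pixels), "R" (3x3) and "t" (3): a world point X has camera coordinates R X + t; the wrist camera has in their place "T_tool_cam" (4x4, takes a point from camera to tool coordinates, whose origin is the TCP and whose axes are the flange's). Camera axes: x right, y down, z forward; pixel columns grow to the right and rows downward; lengths in mm; the calibration is good to about 2 mm. A picture is of the moment at which its call begins: read the wrist's pose just before it.
- hand_in(): hands the job in, once; it reports no verdict.
Trained networks look in a picture, given as the dict that the camera call returned (one of the last four; its "shot" number tells which), for a name from the list of things; names that differ only in an ending like _2 or _b are one class to them, and where a whole thing is asked for, a point or a joint stands for the part that bears it (a point fixed in the world has none). Each returns a list of dicts, best first, with "confidence" (0 to 1); they miss things now and then, are a little off and sometimes report something else, mostly with a low value. They report only what shows in the picture. A call takes as long as a camera call. They do not tell look-alikes from the thing itself.
- eyes.boxes_of(picture, name): "point" ([x, y, z] in mm, in world coordinates, good to about 4 mm: the middle of the surface that is visible of it).
- eyes.trace(picture, name): "mask" (480x640 bool, what is visible of it).
- eyes.mark_of(picture, name): "point" ([x, y, z] in mm, in world coordinates, good to about 4 mm: a listed point, or the origin of a listed thing).
The state is a dict: "t": time; "joint_pos": joint angles; "joint_vel": joint speeds; "tau": joint torques, N m; "eef_pos": TCP position; "ee_rot": TCP orientation; "wrist_force": force on the tool from outside, world axes, zero at the start; "torque": the same for the moment, N m; "opening": opening from 0.0 (shut) to 1.0 (fully open).
Only numpy, scipy, OpenCV 4.12 (cv2) and the standard library are available. Lean on these libraries where they do the work, as an engineer would, in place of code of your own. Each camera call takes 0.05 s, during which the arm holds its last target. There are 200 camera calls.

TASK

Pick up the loose test coupler (orange square grip, dark socket) and press it squarely onto the tilted brass spigot of the blue test block until it snaps fully home on the steel flange. Then keep pushing along the tilted axis, without ramming it, until the yellow band has gone down into the blue sleeve against the spring, and finish while still gripping the coupler and holding the spigot down like that; do not let go. Leave the other things on the table where they are.

Things in the scene. Friction and masses are not known exactly. Their poses are not given: they have to be found in the camera images.
- coupler: Loose, 0.13-0.25 kg, upright on the table, 76 mm tall. Origin: centre of its open mouth (underside); z up through the grip. 0-30 mm: dark round socket, 34 mm dia. 30-76 mm: orange grip 26 x 26 mm, flat sides facing its x and y; grip at about 53 mm. Mouth cone 25 mm narrowing to a 19 mm lip 4-8 mm deep, then 25 mm bore to 27 mm deep. Any turn about z fits the spigot.
- test_block: Fixed block: aluminium base plate 130 x 90 x 12 mm; origin at its underside. A blue round sleeve, 44 mm dia, rises from it, leaning 25 degrees (0.436 rad) from vertical towards the block's own -x; its mouth's centre is 75 mm above the origin. Place and yaw vary.
- spigot_seat (a point): Centre of the upper face of the spigot's steel flange (32 mm dia), where the coupler's mouth rim comes to rest; 14 mm out from the sleeve's mouth when the spigot is up, and moves with it. z points outward along the tilted spigot. The coupler is fully home when its origin is here (gap under 2 mm) and the z axes agree.
- spigot_tip (a point): Tip of the brass spigot (16 mm dia stem, tapered end), 24 mm above the flange face on the same axis. Four sprung balls bulge from the stem 12.6 mm above the flange, 23 mm over the balls; pressing the coupler's lip over them takes about 5-10 N, then they snap out behind the lip as the rim meets the flange.
- spigot (a joint): Travel of the sprung spigot down into its sleeve along the tilted axis, m: 0 up (at rest), 0.013 fully in (hard stop). The spring pushes back with 6 N at 0 plus 0.8 N per mm, about 16 N at the stop. The 6 mm yellow band under the steel flange is all inside the sleeve at 0.006.
- dust_plug: Bystander: loose red dust plug, 32 mm diameter, 26 mm tall, origin at its underside.
- marker: Bystander: loose white and black marker pen lying on the table, about 135 mm long, 15 mm thick.
- pen_cup: Bystander: loose orange and black cup with pens, 76 mm diameter, about 140 mm tall in all.
- calculator: Bystander: loose white calculator, 140 x 100 x 14 mm.
- sample_box: Bystander: loose small cardboard box, 60 x 90 x 40 mm, origin at its underside.
Mind the look-alikes: they are no part of the job. Of the things like the coupler, leave any that is pink; of the rest the larger one is meant.

How it is judged (in metres and radians):
On the way, in this order (a step that is already met when the one before it is completed fails the run):
1. the coupler has been lifted off the table in the gripper (height (world z) of coupler above 0.03 m and contact force between the fingers and coupler above 2 N), for 0.2 s.
2. the coupler has snapped fully home on the spigot, square to it (distance between coupler and spigot_seat below 0.003 m and z of coupler in the frame of spigot_seat below 0.002 m and angle between the z axis of coupler and the z axis of spigot_seat, either way round below 0.1 rad), for 0.2 s.
At the end, for the whole second after the job is handed in: The program finishes holding: coupler gripped, fully home on the spigot (mouth centre within 3 mm of the flange centre, gap under 2 mm, axes within 0.1 rad), spigot pushed in at least 5.5 mm, coupler bearing on it with over 5 N, still (under 0.02 m/s), through the last second (all of step 2 and value of joint spigot above 0.0055 m and contact force between the fingers and coupler above 2 N and contact force between coupler and test_block above 5 N and linear speed of coupler below 0.02 m/s); the arm keeps its last pose, push and grip.
It fails at once if the coupler is rammed onto the block with over 60 N (contact force between coupler and test_block above 60 N).
It fails at once if a bystander (dust plug, marker, pen cup, calculator or sample box) is moved by more than 30 mm (distance of any of dust_plug, marker, pen_cup, calculator, sample_box from where it was at the start of the episode above 0.03 m).
It also fails if it takes over 42 s, if anything falls off the work surface, if the arm or the gripper's body presses on something with over 40 N, if the wrist force passes 120 N, or if a joint passes its speed limit or range.

## Working session

There is one attempt and no reset: what is moved stays moved. The work goes in short steps, Python scripts to look and compute and a tool call to move; the robot and the scene stay as the last step left them, time stands still between calls to the robot, and variables do not carry over. Pictures are saved under pics/ and viewed, about 8 in all and at most 12, crops included, and the job is handed in when it is done.

Besides the shell and the picture viewer there is one more tool, called after "Emit:" as name(argument=value, ...) on one line, values as JSON. arm_command: Moves the arm, as the interface text tells. Its arguments: {"type":"object","properties":{"steps":{"type":"array"},"grip_force":{"type":"number"}},"required":["steps"]}

```bash
mkdir -p pics
python3 - <<'E'
from workcell import read_state, eyes
import cv2, numpy as np
s=read_state(); print({k:np.round(v,3) for k,v in s.items()})
for cam in ("top","side"):
    p=eyes.snapshot(cam); cv2.imwrite(f"pics/{cam}0.png",p["img"][...,::-1])
    if cam=="top": print(p["K"],p["R"],p["t"])
    for n in ("coupler","test_block","spigot_seat","spigot_tip"):
        for f in (eyes.mark_of,eyes.boxes_of):
            try:
                for d in f(p,n)[:4]: print(cam,n,f.__name__,np.round(d["point"],1),round(d["confidence"],2))
            except Exception as e: print(cam,n,e)
E
```

```text
{'t': np.float64(0.0), 'joint_pos': array([-1.349,  0.314, -0.048,  1.21 ,  0.   ,  1.571]), 'joint_vel': array([-0.001,  0.002, -0.   , -0.001, -0.001,  0.003]), 'tau': array([ 3.0000e-03, -5.3959e+01,  3.3975e+01,  1.9000e-02,  0.0000e+00,
        0.0000e+00]), 'eef_pos': array([ 131.846, -584.714,  220.116]), 'ee_rot': array([-3.121, -0.348,  0.   ]), 'wrist_force': array([ 0.454, -0.404,  0.728]), 'torque': array([-0.011,  0.   ,  0.062]), 'opening': np.float64(0.998)}
[[577.72826812   0.         318.25076869]
 [  0.         577.72826812 233.74416076]
 [  0.           0.           1.        ]] [[-2.74530314e-04 -9.99977959e-01 -6.63368025e-03]
 [-9.87455167e-01  1.31853459e-03 -1.57894127e-01]
 [ 1.57899394e-01  6.50711511e-03 -9.87433764e-01]] [ -26.55095464  523.17440201 1555.69494143]
top coupler call [ 560.8 -287.4   -0.9] 0.67
top coupler call [ 624.  -203.7    1.8] 0.66
top coupler call [ 558.3 -198.7   -2.4] 0.43
top coupler call [ 554.9 -283.    74.3] 0.66
top coupler call [ 618.5 -202.    56. ] 0.64
top coupler call [ 550.7 -199.3   71.7] 0.59
top coupler call [685.8  29
[... 252 characters left out ...]
_tip call [529.1 159.1  89.2] 0.42
side coupler call [ 5.585e+02 -1.992e+02  3.000e-01] 0.79
side coupler call [ 627.4 -199.9   -1. ] 0.63
side coupler call [ 5.560e+02 -2.877e+02 -1.000e-01] 0.57
side coupler call [401.4  30.2  -2.5] 0.52
side coupler call [ 556.7 -276.8   44.9] 0.72
side coupler call [ 555.1 -185.1   47.8] 0.53
side coupler call [526.  167.1  92.4] 0.49
side test_block call [532.9 159.1   1.4] 0.79
side test_block call [528.2 170.6  12. ] 0.89
side test_block call [ 553.9 -189.1   47.8] 0.65
side spigot_seat call [528.  162.   84.3] 0.71
side spigot_seat call [528.2 165.7  93.6] 0.6
side spigot_tip call [513.8 160.2 110.8] 0.52
side spigot_tip call [527.3 162.1  95.4] 0.49
```

View pics/top0.png

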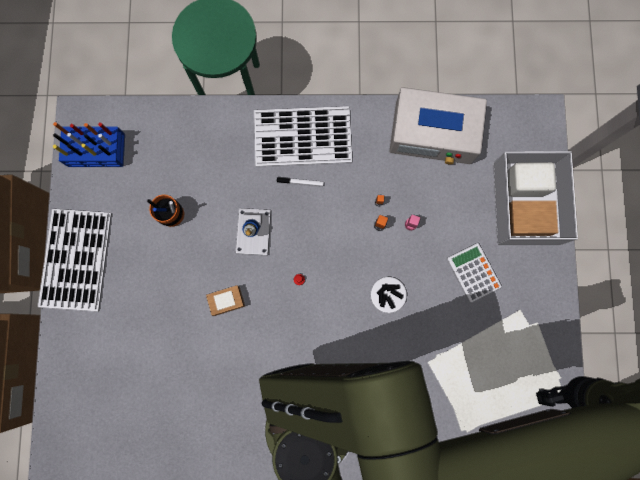

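View pics/side0.png

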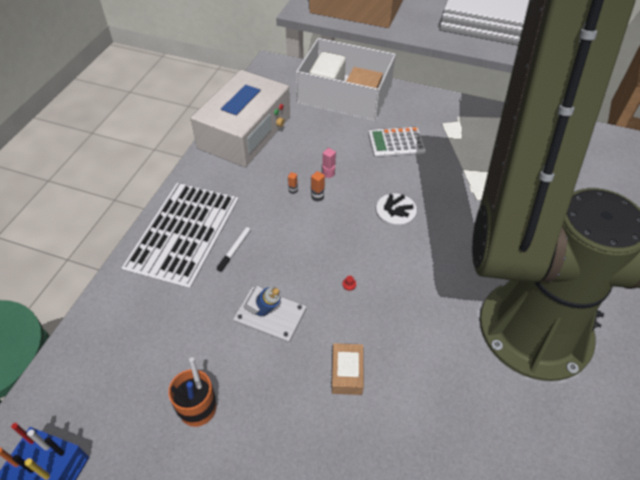

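Larger orange one at top pixel (381,222), i.e. world (557,-199): the coupler. The small orange one is at (380,200) and the pink one at (414,222). The block is at (252,230), leaning roughly toward world -x.

```bash
cat > h.py <<'E'
import numpy as np
from workcell import read_state, eyes
from scipy.spatial.transform import Rotation as Ro
def tool():
    s=read_state(); return np.array(s["eef_pos"]), Ro.from_rotvec(s["ee_rot"]), s
def delta(pos,R):
    p,r,_=tool(); print("shift",np.round(r.inv().apply(np.array(pos)-p),1),"turn",np.round((r.inv()*R).as_rotvec(degrees=True),2))
def down(yaw): # tool z down, tool x at yaw
    c,s=np.cos(yaw),np.sin(yaw); return Ro.from_matrix(np.array([[c,s,0],[s,-c,0],[0,0,-1.]]))
def wrist():
    p,r,_=tool(); w=eyes.snapshot("wrist"); T=np.array(w["T_tool_cam"])
    w["Rw"]=r.as_matrix()@T[:3,:3]; w["tw"]=r.apply(T[:3,3])+p; return w
def cloud(w,top=False):
    if "Rw" not in w: Rw=np.array(w["R"]).T; t=-Rw@w["t"]
    else: Rw,t=w["Rw"],w["tw"]
    v,u=np.mgrid[:480,:640]; K=w["K"]; z=w["depth"]
    c=np.stack([(u-K[0,2])/K[0,0]*z,(v-K[1,2])/K[1,1]*z,z],-1); return c@Rw.T+t
E
python3 - <<'E'
from h import *
w=wrist(); print(w["T_tool_cam"],w["K"])
delta([545,-199,220],down(0.222))
E
```

```text
[[-1.63643392e-05 -9.51260213e-01 -3.08389376e-01  8.10953787e+01]
 [ 9.99999843e-01 -1.88185370e-04  5.27414143e-04  2.84431316e-01]
 [-5.59742459e-04 -3.08389319e-01  9.51260067e-01 -1.53059005e+02]
 [ 0.00000000e+00  0.00000000e+00  0.00000000e+00  1.00000000e+00]] [[373.87959291   0.         319.86346843]
 [  0.         373.87959291 240.63456447]
 [  0.           0.           1.        ]]
shift [ 487.9 -286.     1. ] turn [ 0.   -0.   -0.01]
```

Emit:
arm_command(steps=[[50,-29,0,0,0,0,1],[100,-58,0,0,0,0,1],[150,-87,0,0,0,0,1],[200,-116,0,0,0,0,1],[250,-145,0,0,0,0,1]])

```text
t: 1.58
eef_pos: [345.2, -387.6, 221.2]
ee_rot: [3.122, 0.347, 0.001]
wrist_force: [0.4, -0.9, 0.5]
opening: 1.001
```

Emit:
arm_command(steps=[[54,-32,0,0,0,0,1],[108,-64,0,0,0,0,1],[162,-96,0,0,0,0,1],[210,-124,0,0,0,0,1],[238,-141,0,0,0,0,1]])

```text
t: 2.2
eef_pos: [546.9, -196.8, 221.0]
ee_rot: [-3.122, -0.351, -0.001]
wrist_force: [-0.1, 0.0, 0.2]
opening: 1.0
```

Run:
```python
from h import *
import cv2
w=wrist(); cv2.imwrite("pics/w1.png",w["img"][...,::-1]); P=cloud(w); np.save("P.npy",P)
print(tool()[0])
for d in eyes.mark_of(w,"coupler"): print("mark",np.round(d["point"],1),d["confidence"])
for d in eyes.trace(w,"coupler"):
    m=d["mask"]&(P[...,2]>70)&(P[...,2]<82)&(w["depth"]>0); q=P[m]
    if len(q)<30: print("few",d["confidence"],len(q)); continue
    print(round(d["confidence"],2),len(q),q[:,2].max(), cv2.minAreaRect(q[:,:2].astype(np.float32)), q.mean(0), w["img"][m].mean(0))
```

```text
[ 549.07243069 -194.64350094  220.80157555]
mark [ 5.590e+02 -1.978e+02  1.000e-01] 0.84
mark [ 622.3 -195.6    3.2] 0.7
mark [ 560.3 -285.8    2.2] 0.64
few 0.82 0
0.63 978 78.19365042463573 ((560.00146484375, -199.35569763183594), (26.394107818603516, 26.248411178588867), 69.68276977539062) [ 560.79644559 -199.14129425   75.67810514] [184.56339468  99.52147239  41.39366053]
```

View pics/w1.png

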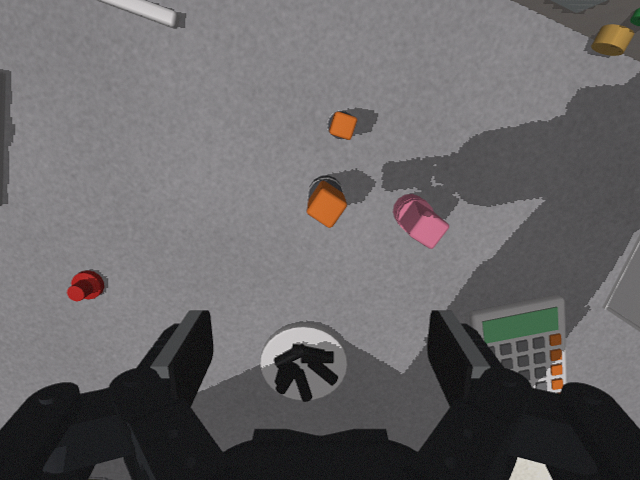

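The coupler sits 978 px strong at (326,205): centre (560,-199.4), sides at -20.3°. Pink one (425,222) and small one (342,125) are clear of the jaws.

Run:
```python
from h import *
delta([560,-199.4,59],down(np.radians(-20.3)))
```

```text
shift [ 13.4   4.8 161.7] turn [0.000e+00 2.000e-02 3.317e+01]
```

Emit:
arm_command(steps=[[4,1,15,0,0,10,1],[8,3,30,0,0,20,1],[12,5,50,0,0,30,1],[13.4,5,70,0,0,33.2,1],[13.4,5,80,0,0,33.2,1]])

```text
t: 2.98
eef_pos: [556.7, -205.1, 140.0]
ee_rot: [-3.09, 0.551, 0.002]
wrist_force: [-0.7, -0.8, 1.0]
opening: 0.999
```

Run:
```python
from h import *
delta([560,-199.4,59],down(np.radians(-20.3)))
```

```text
shift [ 1.3 -6.3 81. ] turn [-0.16  0.09  0.07]
```

Emit:
arm_command(steps=[[0,0,10,0,0,0,1],[0,0,20,0,0,0,1],[0,0,25,0,0,0,1],[0,0,25,0,0,0,1],[0,0,25,0,0,0,1]])

```text
t: 3.6
eef_pos: [558.4, -204.1, 116.4]
ee_rot: [-3.09, 0.549, -0.002]
wrist_force: [0.7, -0.0, 0.5]
opening: 1.0
```

Run:
```python
from h import *
delta([560,-199.4,59],down(np.radians(-20.3)))
w=wrist(); P=cloud(w)
for d in eyes.trace(w,"coupler"):
    m=d["mask"]&(P[...,2]>70)&(P[...,2]<82)&(w["depth"]>0); q=P[m]
    if len(q)<30: continue
    print(round(d["confidence"],2),len(q), cv2.minAreaRect(q[:,:2].astype(np.float32)) if 0 else 0, q.mean(0),q.min(0),q.max(0), w["img"][m].mean(0))
    import cv2; print(cv2.minAreaRect(q[:,:2].astype(np.float32)))
```

```text
shift [-0.2 -4.8 57.4] turn [-0.18 -0.03  0.16]
0.87 1966 0 [ 561.62607879 -200.18567339   75.5926215 ] [ 545.15182789 -215.2297898    70.02330959] [ 575.8543281  -184.68953807   78.31501775] [184.2629705  100.11597152  42.09918616]
((560.4596557617188, -199.74127197265625), (25.844226837158203, 25.93376922607422), 68.99775695800781)
0.82 2318 0 [ 562.57791835 -286.27138925   75.58882264] [ 546.41699614 -301.8526474    70.02033655] [ 576.60366552 -271.6453103    78.21885867] [119.76790336  69.4119931   84.62295082]
((561.6828002929688, -286.73516845703125), (25.522024154663086, 25.335037231445312), 69.88908386230469)
```

Emit:
arm_command(steps=[[0.3,-4.6,10,0,0,0.5,1],[0.3,-4.6,25,0,0,0.5,1],[0.3,-4.6,42,0,0,0.5,1],[0.3,-4.6,54,0,0,0.5,1],[0.3,-4.6,57.4,0,0,0.5,1]])

```text
t: 4.32
eef_pos: [557.6, -203.4, 57.1]
ee_rot: [-3.086, 0.55, 0.002]
wrist_force: [-0.2, 0.8, 0.6]
opening: 0.997
```

Run:
```python
from h import *
delta([560.4,-199.7,59],down(np.radians(-20.6)))
```

```text
shift [ 1.3 -4.5 -1.9] turn [-0.4   0.13  0.37]
```

Emit:
arm_command(steps=[[1,-4,-2,0,0,0,1],[1,-4,-2,0,0,0,1],[1,-4,-2,0,0,0,1],[1,-4,-2,0,0,0,1],[1,-4,-2,0,0,0,1]])

```text
t: 4.95
eef_pos: [560.3, -202.1, 60.8]
ee_rot: [-3.085, 0.546, -0.003]
wrist_force: [-0.9, -0.6, -0.1]
opening: 0.999
```

Run:
```python
from h import *
for i in range(3):
    delta([560.4,-199.7,59],down(np.radians(-20.6))); eyes.snapshot("side")
```

```text
shift [-0.7 -2.3  1.8] turn [-0.49 -0.01  0.54]
shift [-0.7 -2.3  1.8] turn [-0.49 -0.    0.53]
shift [-0.7 -2.3  1.7] turn [-0.49 -0.    0.54]
```

Emit:
arm_command(steps=[[-0.7,-2.5,1.2,-0.5,0,0.5,1],[-0.7,-2.5,1.2,-0.5,0,0.5,1],[-0.7,-2.5,1.2,-0.5,0,0.5,1],[-0.7,-2.5,1.2,-0.5,0,0.5,0.6],[-0.7,-2.5,1.2,-0.5,0,0.5,0.5]], grip_force=60)

```text
t: 5.72
eef_pos: [558.9, -203.8, 59.5]
ee_rot: [-3.09, 0.548, -0.001]
wrist_force: [-0.9, 0.2, -0.0]
opening: 0.604
```

Run:
```python
from h import *
delta([560.4,-199.7,59],down(np.radians(-20.6)))
```

```text
shift [ 0.  -4.3  0.5] turn [-0.22  0.    0.49]
```

Run:
```python
from h import *
import cv2
w=wrist(); cv2.imwrite("pics/w2.png",w["img"][...,::-1]); p,r,s=tool(); P=cloud(w); print(np.round(s["joint_pos"],4))
for d in eyes.trace(w,"coupler"):
    m=d["mask"]&(P[...,2]>66)&(P[...,2]<84)&(w["depth"]>0); q=r.inv().apply(P[m]-p)
    if len(q)<30: continue
    print(round(d["confidence"],2),len(q),q.mean(0),cv2.minAreaRect(q[:,:2].astype(np.float32)))
```

```text
[-0.3519  0.4139 -0.29    0.867   0.0039  3.1407]
0.83 4749 [ 32.64236624  75.3737708  -15.69437822] ((31.22140884399414, 77.259521484375), (25.57084846496582, 26.870790481567383), 0.2943432927131653)
0.55 3787 [  2.44950223  -4.30397817 -15.53019865] ((0.08792400360107422, -4.381564140319824), (26.45949935913086, 25.909847259521484), 1.138071894645691)
```

View pics/w2.png

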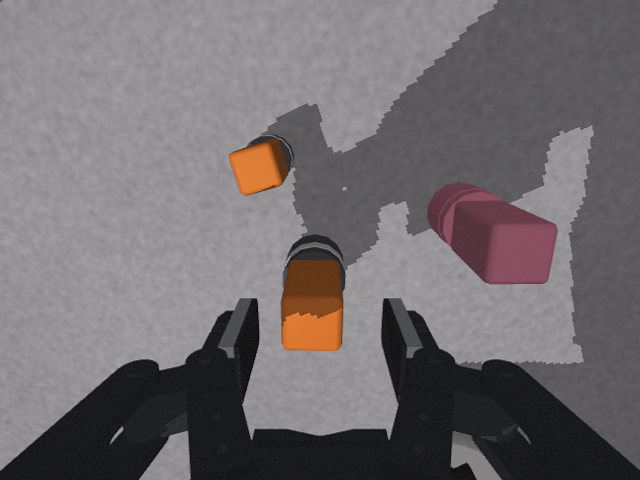

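At (313,305) the coupler is off-centre between the pads because joint 6 sits on its limit (3.1407). A 1.5° smaller turn frees it.

Emit:
arm_command(steps=[[0,-2,0,0,0,-1,0.6],[0,-4.3,0,0,0,-2.5,0.6],[0,-4.3,0,0,0,-2.5,0.6],[0,-4.3,0,0,0,-2.5,0.6],[0,-4.3,0,0,0,-2.5,0.6]])

```text
t: 6.45
eef_pos: [560.3, -199.8, 59.5]
ee_rot: [-3.101, 0.48, -0.001]
wrist_force: [0.6, -0.0, 0.6]
opening: 0.601
```

Run:
```python
from h import *
print(read_state()["joint_pos"])
delta([560.4,-199.7,59],down(np.radians(-19)))
```

```text
[-0.34470541  0.4139384  -0.28996453  0.86698371  0.00389606  3.10435219]
shift [ 0.1 -0.1  0.5] turn [-0.22 -0.    1.38]
```

Emit:
arm_command(steps=[[0,0,0,0,0,1.2,0.4],[0,0,0,0,0,1.2,0.0],[0,0,0,0,0,1.2,0.0],[0,0,0,0,0,1.2,0.0],[0,0,0,0,0,1.2,0.0]], grip_force=60)

```text
t: 7.08
eef_pos: [560.6, -199.9, 59.8]
ee_rot: [-3.096, 0.513, -0.002]
wrist_force: [-0.5, 0.2, 4.5]
opening: 0.28
```

Emit:
arm_command(steps=[[0,0,0,0,0,0,0],[0,0,-15,0,0,0,0],[0,0,-40,0,0,0,0],[0,0,-70,0,0,-5,0],[0,0,-100,0,0,-12,0]])

```text
t: 7.7
eef_pos: [559.7, -199.8, 160.6]
ee_rot: [-3.132, 0.18, -0.0]
wrist_force: [0.7, -0.4, -1.5]
opening: 0.278
```

```bash
cat >> h.py <<'E'
def axis(psi,t=np.radians(25)): return np.array([-np.sin(t)*np.cos(psi),-np.sin(t)*np.sin(psi),np.cos(t)])
def along(a,yaw):  # tool z along -a
    return Ro.from_rotvec(np.cross([0,0,1],a)/np.linalg.norm(a[:2])*np.arccos(a[2]))*down(yaw)
E
python3 - <<'E'
from h import *
import cv2
# plate yaw from top camera depth
w=eyes.snapshot("top"); P=cloud(w)
for d in eyes.trace(w,"test_block")[:1]:
    q=P[d["mask"]&(P[...,2]>4)&(P[...,2]<20)&(w["depth"]>0)]; r=cv2.minAreaRect(q[:,:2].astype(np.float32)); print(len(q),r)
s=np.array([528,160,87.]); a=axis(0)
print(read_state()["joint_pos"])
delta(s+a*163,along(a,np.radians(60)))
delta([500,-20,240],down(np.radians(35)))
E
```

```text
1004 ((536.1165161132812, 157.2646026611328), (91.36531829833984, 131.1981658935547), 86.72164154052734)
[-0.34528403  0.33089021 -0.15634721  1.07805221  0.00406516  2.91432927]
shift [-144.5 -346.3  -71.3] turn [-11.78  23.24 -65.71]
shift [ -82.6 -172.4  -76.7] turn [-2.000e-02 -4.000e-01 -4.176e+01]
```

Emit:
arm_command(steps=[[-16,-34,-25,0,0,-8,0],[-33,-69,-50,0,0,-16,0],[-50,-103,-70,0,0,-25,0],[-66,-138,-76,0,0,-33,0],[-83,-172,-77,0,0,-42,0]])

```text
t: 8.43
eef_pos: [497.4, -18.5, 236.8]
ee_rot: [-2.99, -0.953, -0.003]
wrist_force: [0.6, 0.6, -2.6]
opening: 0.282
```

Run:
```python
from h import *
s=np.array([529,158.5,87.]); a=axis(np.radians(-3.3))
print(read_state()["joint_pos"])
delta(s+a*163,along(a,np.radians(60)))
```

```text
[-0.0400189   0.11419518 -0.26059319  1.19522112  0.00399987  2.48443137]
shift [  74.4 -169.1    2.8] turn [-19.68  15.66 -24.3 ]
```

Emit:
arm_command(steps=[[15,-34,0,-4,3.1,-4.9,0],[30,-68,1,-7.9,6.3,-9.7,0],[45,-102,2,-11.8,9.4,-14.6,0],[60,-136,2,-15.7,12.5,-19.4,0],[74.4,-169,2.8,-19.7,15.7,-24.3,0]])

```text
t: 9.05
eef_pos: [460.4, 162.2, 234.1]
ee_rot: [2.472, 1.424, 0.532]
wrist_force: [-0.0, -0.2, -1.5]
opening: 0.279
```

Emit:
arm_command(steps=[[0,0,0,0,0,0,0],[0,0,0,0,0,0,0],[0,0,0,0,0,0,0],[0,0,0,0,0,0,0],[0,0,0,0,0,0,0]])

```text
t: 9.68
eef_pos: [461.9, 160.6, 234.8]
ee_rot: [2.475, 1.421, 0.529]
wrist_force: [0.6, 0.9, -1.6]
opening: 0.275
```

Run:
```python
from h import *
import cv2
s=np.array([529,158.5,87.]); a=axis(np.radians(-3.3))
p,r,st=tool(); print(np.round(st["joint_pos"],3),p)
delta(s+a*163,along(a,np.radians(60)))
w=wrist(); cv2.imwrite("pics/w3.png",w["img"][...,::-1]); P=cloud(w)
np.savez("w3.npz",img=w["img"],P=P,depth=w["depth"],p=p,r=r.as_matrix(),Rw=w["Rw"],tw=w["tw"],K=w["K"])
for n in ("spigot_seat","spigot_tip","coupler","test_block"):
    for d in eyes.mark_of(w,n)[:2]: print(n,np.round(d["point"],1),"tool",np.round(r.inv().apply(d["point"]-p),1),round(d["confidence"],2))
```

```text
[ 0.49  -0.23  -0.681  0.741 -0.224  2.546] [461.9207616  160.61750472 234.83207333]
shift [ 0.8 -2.3 -0.7] turn [ 0.08  0.08 -0.23]
spigot_seat [527.5 159.6  89. ] tool [  1.7  -3.5 159.9] 0.84
spigot_tip [519.8 160.2 109. ] tool [  2.4  -2.2 138.5] 0.73
spigot_tip [486.6 159.3 180.3] tool [-0.1 -0.7 59.9] 0.66
coupler [486.2 161.2 181.3] tool [ 1.5 -1.6 58.7] 0.9
test_block [ 5.341e+02  1.598e+02 -2.000e-01] tool [-12.1 -32.1 243.5] 0.7
```

View pics/w3.png

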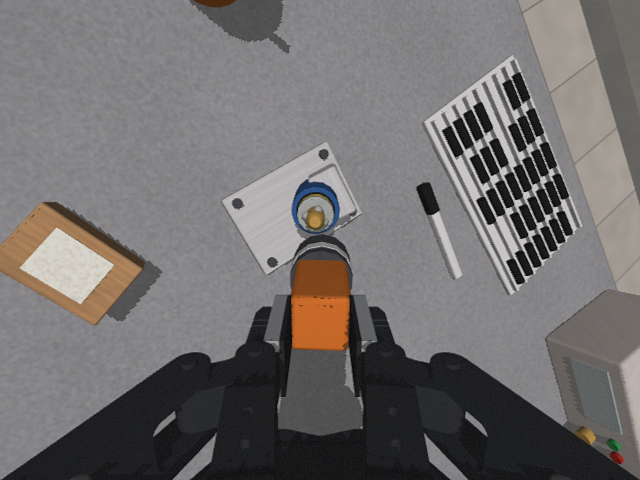

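The spigot shows at (316,216) with its flange around it, and the held coupler at (320,280). Now I'll measure the seat and the coupler in the tool frame.

Run:
```python
import numpy as np, cv2
d=np.load("w3.npz"); P=d["P"]; r=d["r"]; p=d["p"]; img=d["img"]
Q=(P-p)@r; ok=d["depth"]>0
reg=ok&(np.hypot(Q[...,0]-2,Q[...,1]+3)<30)&(Q[...,2]>120)&(Q[...,2]<190)
q=Q[reg]; h,e=np.histogram(q[:,2],bins=np.arange(120,192,2)); print(list(zip(e[:-1].astype(int),h)))
f=q[(q[:,2]>154)&(q[:,2]<166)]
for it in range(5):
    c=f.mean(0); n=np.linalg.svd(f-c,full_matrices=False)[2][2]; n*=-np.sign(n[2]); D=(f-c)@n; 
    f=q[(np.abs((q-c)@n)<1.2)&(np.hypot(*(q[:,:2]-[2,-3]).T)<22)]
print("plane",len(f),c,"n tool",n,"n world",r@n, "resid",D.std())
print(cv2.minEnclosingCircle(f[:,:2].astype(np.float32)),f.min(0),f.max(0))
t=q[q[:,2]<146]; print("tip pts",len(t),t.mean(0),t.min(0))
# zoomed crop
cv2.imwrite("pics/c3.png",cv2.resize(img[160:360,240:400],None,fx=3,fy=3,interpolation=cv2.INTER_NEAREST)[...,::-1])
```

```text
[(np.int64(120), np.int64(0)), (np.int64(122), np.int64(0)), (np.int64(124), np.int64(0)), (np.int64(126), np.int64(0)), (np.int64(128), np.int64(0)), (np.int64(130), np.int64(0)), (np.int64(132), np.int64(0)), (np.int64(134), np.int64(0)), (np.int64(136), np.int64(85)), (np.int64(138), np.int64(85)), (np.int64(140), np.int64(80)), (np.int64(142), np.int64(30)), (np.int64(144), np.int64(45)), (np.int64(146), np.int64(65)), (np.int64(148), np.int64(20)), (np.int64(150), np.int64(9)), (np.int64(152), np.int64(2)), (np.int64(154), np.int64(5)), (np.int64(156), np.int64(5)), (np.int64(158), np.int64(14)), (np.int64(160), np.int64(402)), (np.int64(162), np.int64(172)), (np.int64(164), np.int64(15)), (np.int64(166), np.int64(8)), (np.int64(168), np.int64(20)), (np.int64(170), np.int64(9)), (np.int64(172), np.int64(40)), (np.int64(174), np.int64(455)), (np.int64(176), np.int64(205)), (np.int64(178), np.int64(17)), (np.int64(180), np.int64(15)), (np.int64(182), np.int64(14)), (np.int64(184), np.int64(17)), (np.int64(186), np.int64(14)), (np.int64(188), np.int64(22))]
plane 521 [  5.01326047  -2.86977952 161.65542198] n tool [-5.31484114e-04  3.95752678e-03 -9.99992028e-01] n world [-0.41954097  0.02379602  0.90742444] resid 0.5578975733084898
((2.137456178665161, -2.7831404209136963), 15.87075424194336) [-13.09493851 -18.10950413 160.42123673] [ 17.38401307  13.05010762 162.84680298]
tip pts 325 [  3.56179296  -2.66651612 140.24028209] [ -6.39780681 -12.14095436 136.13202163]
```

View pics/c3.png

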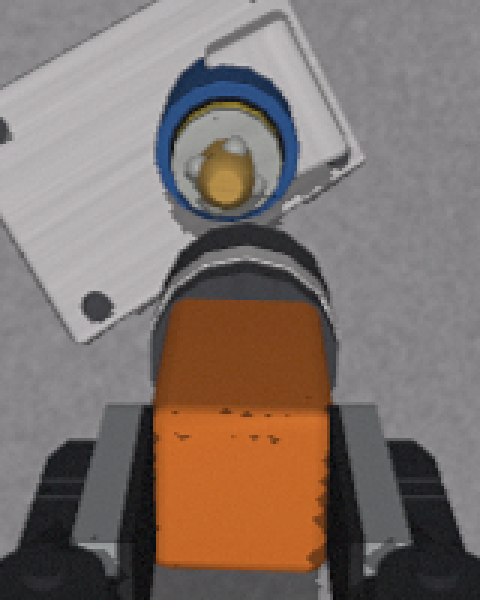

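Run:
```python
import numpy as np, cv2
d=np.load("w3.npz"); P=d["P"]; r=d["r"]; p=d["p"]; img=d["img"].astype(int)
Q=(P-p)@r; ok=d["depth"]>0
org=ok&(img[...,0]>80)&(img[...,0]>1.6*img[...,1])&(np.abs(Q[...,0])<22)&(np.abs(Q[...,1])<22)&(Q[...,2]>-30)&(Q[...,2]<60)
q=Q[org]; print(len(q),q.min(0),q.max(0))
def plane(f,ax):
    for it in range(6):
        c=f.mean(0); n=np.linalg.svd(f-c,full_matrices=False)[2][2]; n*=np.sign(n[ax]); D=(f-c)@n; f=f[np.abs(D)<max(.8,2*D.std())]
    return f,c,n
t,c,n=plane(q[q[:,2]<-13],2); print("top",len(t),c,n,cv2.minAreaRect(t[:,:2].astype(np.float32)))
s,c,n=plane(q[(q[:,2]>-10)&(q[:,2]<25)&(q[:,0]>9)],0); print("front",len(s),c,n,"y range",s[:,1].min(),s[:,1].max())
for z in range(-8,30,6):
    b=s[np.abs(s[:,2]-z)<3]; print(z,len(b),b[:,1].min().round(1) if len(b) else 0,b[:,1].max().round(1) if len(b) else 0)
k=ok&~org&(np.hypot(Q[...,0],Q[...,1])<21)&(Q[...,2]>22)&(Q[...,2]<70); g=Q[k]; print("socket",len(g),g.min(0),g.max(0)); print(np.histogram(g[:,2],bins=np.arange(22,72,4)))
from scipy.optimize import least_squares
for lo,hi in ((32,44),(44,56),(32,58)):
    u=g[(g[:,2]>lo)&(g[:,2]<hi)]
    if len(u)<20: continue
    f=least_squares(lambda a:np.hypot(u[:,0]-a[0],u[:,1]-a[1])-17,[0,0],loss="soft_l1"); print(lo,hi,len(u),f.x,np.abs(f.fun).mean())
```

```text
4970 [-14.14936576 -10.63582027 -19.55582906] [12.6192934  16.58513696 30.38328386]
top 2543 [ -0.18540417   1.5157025  -15.46048301] [-0.01217827  0.01097292  0.99986563] ((-0.43674373626708984, 1.4556970596313477), (25.554462432861328, 23.892824172973633), 1.7880253791809082)
front 1509 [11.65957787  1.9386242   5.81735113] [0.99968212 0.02518948 0.00107002] y range -10.260038714341766 14.159395564190406
-8 275 -10.3 13.7
-2 299 -10.2 13.9
4 267 -10.1 13.8
10 248 -9.9 13.9
16 218 -9.8 14.0
22 202 -9.8 14.2
28 0 0 0
socket 1361 [ -6.08081703 -14.71549422  22.4496033 ] [16.33014574 19.17666804 61.28667117]
(array([  4, 115, 460, 190, 135,  81, 105, 104, 105,  62,   0,   0]), array([22, 26, 30, 34, 38, 42, 46, 50, 54, 58, 62, 66, 70]))
32 44 456 [-1.37078208  2.0262495 ] 0.24346001294226838
44 56 287 [-1.61630927  2.17778082] 0.165547850305102
32 58 792 [-1.482129    2.08828366] 0.23199804621063558
```

Emit:
arm_command(steps=[[1.2,-1.6,8,0,0,0,0],[2.4,-3.3,16,0,0,0,0],[3.6,-4.9,25,0,0,0,0],[3.6,-4.9,25,0,0,0,0],[3.6,-4.9,25,0,0,0,0]])

```text
t: 10.55
eef_pos: [469.9, 166.2, 211.0]
ee_rot: [2.473, 1.423, 0.529]
wrist_force: [1.0, 0.4, -1.6]
opening: 0.28
```

```bash
cat > meas.py <<'E'
from h import *
import cv2, sys
from scipy.optimize import least_squares
def run(save=None):
    p,r,s=tool(); w=wrist(); Q=r.inv().apply((cloud(w)-p).reshape(-1,3)).reshape(480,640,3); img=w["img"].astype(int); ok=w["depth"]>0
    if save: cv2.imwrite(save,cv2.resize(w["img"][160:360,220:420],None,fx=3,fy=3)[...,::-1])
    org=(img[...,0]>80)&(img[...,0]>1.6*img[...,1])
    g=Q[ok&~org&(np.hypot(Q[...,0],Q[...,1])<21)&(Q[...,2]>32)&(Q[...,2]<57)]
    c=least_squares(lambda a:np.hypot(g[:,0]-a[0],g[:,1]-a[1])-17,[0,0],loss="soft_l1").x
    q=Q[ok&(np.hypot(Q[...,0]-c[0],Q[...,1]-c[1])<26)&(Q[...,2]>64)]
    h,e=np.histogram(q[:,2],bins=np.arange(64,190,2)); i=[k for k in range(1,len(h)-1) if h[k]>25 and h[k]>=h[k-1] and h[k]>=h[k+1]]; print("hist",[(e[k],h[k]) for k in i])
    print("pos",p,"F",np.round(s["wrist_force"],1),"open",round(float(s["opening"]),3)); print("coupler xy",c); return Q,q,c,p,r
def flange(q,c,z0):
    f=q[np.abs(q[:,2]-z0)<4]; f=f[np.abs(f[:,2]-np.median(f[:,2]))<1.3]
    (x,y),rad=cv2.minEnclosingCircle(f[:,:2].astype(np.float32))
    print("flange",len(f),(x,y),rad,"z",np.median(f[:,2]),"rel",x-c[0],y-c[1],"range",f.min(0),f.max(0))
E
python3 - <<'E'
from meas import *
Q,q,c,p,r=run("pics/c4.png"); flange(q,c,136.6)
b=q[q[:,2]<120]; print("tip",len(b),b.min(0),b.max(0),b.mean(0)-[*c,0])
t=b[b[:,2]<b[:,2].min()+2]; print("top of tip",len(t),(t.min(0)+t.max(0))/2-[*c,0], t.max(0)-t.min(0))
E
```

```text
hist [(np.int64(112), np.int64(55)), (np.int64(116), np.int64(60)), (np.int64(120), np.int64(63)), (np.int64(136), np.int64(484)), (np.int64(150), np.int64(530)), (np.int64(164), np.int64(27)), (np.int64(180), np.int64(205))]
pos [469.91853965 166.19015609 210.99925962] F [ 1.   0.4 -1.6] open 0.28
coupler xy [-1.49702866  2.08375514]
flange 540 (-1.5579966306686401, 2.8736841678619385) 15.839431762695312 z 136.79074144336187 rel -0.06096797137428989 0.78992903157652 range [-11.77930689 -12.73226748 135.504798  ] [ 13.59534706  18.71300474 138.05998919]
tip 193 [ -2.98874268  -5.79847636 111.01761114] [  6.1151088   10.10155879 119.95336584] [  3.55834607   0.71622186 115.35880555]
top of tip 29 [  2.40308828   0.81450448 111.97021081] [3.22744774 8.13069683 1.90519934]
```

Emit:
arm_command(steps=[[0,0.2,10,0,0,0,0],[0,0.5,20,0,0,0,0],[0,0.5,30,0,0,0,0],[0,0.5,38,0,0,0,0],[0,0.5,38,0,0,0,0]])

```text
t: 11.22
eef_pos: [486.0, 164.6, 175.8]
ee_rot: [2.474, 1.423, 0.527]
wrist_force: [0.3, -0.6, -2.2]
opening: 0.278
```

Run:
```python
from meas import *
Q,q,c,p,r=run("pics/c5.png"); flange(q,c,98.8)
s,a=None,None
```

```text
hist [(np.int64(96), np.int64(293)), (np.int64(102), np.int64(31)), (np.int64(106), np.int64(30)), (np.int64(110), np.int64(417)), (np.int64(116), np.int64(34)), (np.int64(120), np.int64(29)), (np.int64(124), np.int64(30)), (np.int64(130), np.int64(28)), (np.int64(142), np.int64(141)), (np.int64(170), np.int64(39)), (np.int64(174), np.int64(37)), (np.int64(180), np.int64(34))]
pos [486.04654525 164.58355609 175.79954505] F [ 0.3 -0.6 -2.2] open 0.278
coupler xy [-1.51216341  2.07869826]
flange 544 (-1.045936107635498, 2.817091941833496) 15.893597602844238 z 97.98788503877932 rel 0.46622730069291407 0.7383936792162609 range [ -2.54276492 -13.06571362  96.77102821] [14.60356847 18.70927214 99.3195182 ]
```

View pics/c5.png

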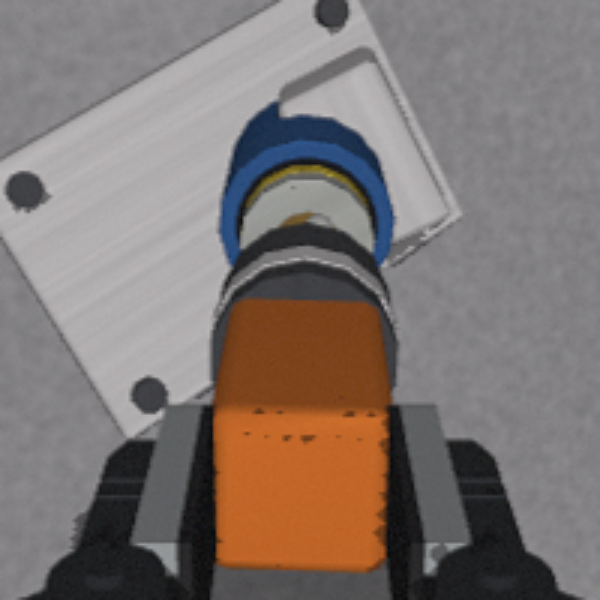

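The coupler is coaxial with the spigot to under 1 mm and the mouth is about 13 mm short of the tip, with the flange visible at (305,215).

Emit:
arm_command(steps=[[0.4,0.7,5,0,0,0,0],[0.4,0.7,10,0,0,0,0],[0.4,0.7,14,0,0,0,0],[0.4,0.7,18,0,0,0,0],[0.4,0.7,20,0,0,0,0]])

```text
t: 11.9
eef_pos: [495.5, 164.4, 158.7]
ee_rot: [2.474, 1.423, 0.529]
wrist_force: [0.1, 0.2, -1.1]
opening: 0.277
```

Run:
```python
from meas import *
Q,q,c,p,r=run(); flange(q,c,78)
F=np.array(read_state()["wrist_force"]); print("F tool",r.inv().apply(F),"T",read_state()["torque"])
```

```text
hist [(np.int64(78), np.int64(198)), (np.int64(86), np.int64(37)), (np.int64(92), np.int64(620)), (np.int64(98), np.int64(43)), (np.int64(102), np.int64(36)), (np.int64(104), np.int64(36)), (np.int64(112), np.int64(32)), (np.int64(114), np.int64(32)), (np.int64(122), np.int64(335)), (np.int64(152), np.int64(35)), (np.int64(160), np.int64(41))]
pos [495.51643499 164.37182869 158.71186357] F [ 0.1  0.2 -1.1] open 0.277
coupler xy [-1.51152995  2.07562854]
flange 224 (2.496065139770508, 1.4045305252075195) 14.771751403808594 z 78.65308160156954 rel 4.007595088524545 -0.6710980181536632 range [  0.81635545 -13.27130909  77.44705501] [13.84523949 16.08037005 79.99286237]
F tool [-0.71098501 -1.08550677  1.1855205 ] T [-0.05499147  0.60640092 -0.04852022]
```

Emit:
arm_command(steps=[[-0.3,-0.4,2,0,0,0,0],[-0.3,-0.4,4,0,0,0,0],[-0.3,-0.4,6,0,0,0,0],[-0.3,-0.4,8,0,0,0,0],[-0.3,-0.4,9,0,0,0,0]])

```text
t: 12.58
eef_pos: [499.0, 164.3, 150.9]
ee_rot: [2.473, 1.424, 0.53]
wrist_force: [-3.5, 0.3, 3.7]
opening: 0.277
```

Emit:
arm_command(steps=[[0,0,1,0,0,0,0],[0,0,2,0,0,0,0],[0,0,3,0,0,0,0],[0,0,4,0,0,0,0],[0,0,5,0,0,0,0]])

```text
t: 13.2
eef_pos: [501.2, 164.2, 146.5]
ee_rot: [2.473, 1.423, 0.531]
wrist_force: [-5.5, -0.1, 6.3]
opening: 0.274
```

```bash
cat > chk.py <<'E'
from meas import *
Q,q,c,p,r=run(); s=read_state()
print("F tool",r.inv().apply(s["wrist_force"]),"T",r.inv().apply(s["torque"]),"q",np.round(s["joint_pos"],3))
E
cat > rim.py <<'E'
from chk import *
a=-r.apply([0,0,1.]); print("tool axis a",a)
for z in ("mouth 75 world",): 
    f=q[(q[:,2]>64)&(q[:,2]<90)]; h,e=np.histogram(f[:,2],bins=np.arange(64,90,1)); print(dict(zip(e[:-1],h)))
E
python3 rim.py
```

```text
hist [(np.int64(70), np.int64(110)), (np.int64(78), np.int64(757)), (np.int64(86), np.int64(42)), (np.int64(90), np.int64(45)), (np.int64(94), np.int64(40)), (np.int64(98), np.int64(37)), (np.int64(108), np.int64(384)), (np.int64(138), np.int64(34)), (np.int64(140), np.int64(34)), (np.int64(146), np.int64(44)), (np.int64(150), np.int64(30))]
pos [501.24909895 164.20629295 146.48480832] F [-5.5 -0.1  6.3] open 0.274
coupler xy [-2.14549037  1.91834007]
F tool [-0.58076872 -1.89760553 -7.26455337] T [ 0.87660074 -0.39545302 -0.00409699] q [ 0.451 -0.077 -0.775  0.485 -0.209  2.507]
tool axis a [-0.42322893  0.02511295  0.90567467]
{np.int64(64): np.int64(0), np.int64(65): np.int64(0), np.int64(66): np.int64(0), np.int64(67): np.int64(0), np.int64(68): np.int64(0), np.int64(69): np.int64(11), np.int64(70): np.int64(52), np.int64(71): np.int64(58), np.int64(72): np.int64(27), np.int64(73): np.int64(23), np.int64(74): np.int64(20), np.int64(75): np.int64(19), np.int64(76): np.int64(21), np.int64(77): np.int64(97), np.int64(78): np.int64(390), np.int64(79): np.int64(367), np.int64(80): np.int64(107), np.int64(81): np.int64(31), np.int64(82): np.int64(25), np.int64(83): np.int64(16), np.int64(84): np.int64(18), np.int64(85): np.int64(21), np.int64(86): np.int64(21), np.int64(87): np.int64(21), np.int64(88): np.int64(21)}
```

Emit:
arm_command(steps=[[0,0,1,0,0,0,0],[0,0,2,0,0,0,0],[0,0,3,0,0,0,0],[0,0,4,0,0,0,0],[0,0,4,0,0,0,0]])

```text
t: 13.88
eef_pos: [502.7, 163.9, 142.4]
ee_rot: [2.473, 1.423, 0.529]
wrist_force: [0.2, 0.5, -1.9]
opening: 0.276
```

```bash
python3 rim.py
```

```text
hist [(np.int64(74), np.int64(721)), (np.int64(82), np.int64(52)), (np.int64(86), np.int64(40)), (np.int64(90), np.int64(48)), (np.int64(96), np.int64(42)), (np.int64(104), np.int64(375)), (np.int64(136), np.int64(39)), (np.int64(140), np.int64(49)), (np.int64(144), np.int64(41))]
pos [502.73764902 163.89732243 142.44180903] F [ 0.2  0.5 -1.9] open 0.276
coupler xy [-1.50590972  2.07361289]
F tool [-1.61407394 -1.51951347  1.61763948] T [ 0.470558   -0.25759986 -0.04219974] q [ 0.449 -0.07  -0.778  0.475 -0.208  2.505]
tool axis a [-0.42264982  0.02556534  0.90593242]
{np.int64(64): np.int64(0), np.int64(65): np.int64(4), np.int64(66): np.int64(10), np.int64(67): np.int64(9), np.int64(68): np.int64(12), np.int64(69): np.int64(22), np.int64(70): np.int64(30), np.int64(71): np.int64(14), np.int64(72): np.int64(25), np.int64(73): np.int64(195), np.int64(74): np.int64(437), np.int64(75): np.int64(284), np.int64(76): np.int64(57), np.int64(77): np.int64(23), np.int64(78): np.int64(23), np.int64(79): np.int64(21), np.int64(80): np.int64(26), np.int64(81): np.int64(17), np.int64(82): np.int64(26), np.int64(83): np.int64(26), np.int64(84): np.int64(16), np.int64(85): np.int64(22), np.int64(86): np.int64(21), np.int64(87): np.int64(19), np.int64(88): np.int64(24)}
```

It snapped: the force dropped to zero and the sleeve's mouth is now 14 mm from the coupler's mouth (spigot up). Now I'll push it in.

Emit:
arm_command(steps=[[0,0,0,0,0,0,0],[0,0,0.5,0,0,0,0],[0,0,1,0,0,0,0],[0,0,2,0,0,0,0],[0,0,3,0,0,0,0]])

```text
t: 14.55
eef_pos: [504.2, 164.0, 140.1]
ee_rot: [2.473, 1.423, 0.53]
wrist_force: [-3.5, 0.3, 4.2]
opening: 0.279
```

Emit:
arm_command(steps=[[0,0,1.5,0,0,0,0],[0,0,3,0,0,0,0],[0,0,4.5,0,0,0,0],[0,0,6,0,0,0,0],[0,0,6.5,0,0,0,0]])

```text
t: 15.18
eef_pos: [507.1, 163.9, 134.4]
ee_rot: [2.473, 1.423, 0.531]
wrist_force: [-5.9, 0.6, 8.9]
opening: 0.275
```

```bash
python3 rim.py
```

```text
hist [(np.int64(72), np.int64(57)), (np.int64(76), np.int64(47)), (np.int64(78), np.int64(47)), (np.int64(84), np.int64(45)), (np.int64(88), np.int64(46)), (np.int64(94), np.int64(361)), (np.int64(126), np.int64(45)), (np.int64(130), np.int64(46)), (np.int64(134), np.int64(47))]
pos [507.06403252 163.89025826 134.44586216] F [-5.9  0.6  8.9] open 0.275
coupler xy [-1.80009122  1.81484686]
F tool [ -1.67118621  -1.64536962 -10.64201436] T [ 0.86479492 -0.4534912  -0.03654533] q [ 0.444 -0.053 -0.785  0.45  -0.206  2.5  ]
tool axis a [-0.42342927  0.0250212   0.90558356]
{np.int64(64): np.int64(142), np.int64(65): np.int64(429), np.int64(66): np.int64(296), np.int64(67): np.int64(60), np.int64(68): np.int64(36), np.int64(69): np.int64(25), np.int64(70): np.int64(22), np.int64(71): np.int64(24), np.int64(72): np.int64(31), np.int64(73): np.int64(26), np.int64(74): np.int64(16), np.int64(75): np.int64(29), np.int64(76): np.int64(20), np.int64(77): np.int64(27), np.int64(78): np.int64(22), np.int64(79): np.int64(25), np.int64(80): np.int64(18), np.int64(81): np.int64(19), np.int64(82): np.int64(26), np.int64(83): np.int64(18), np.int64(84): np.int64(26), np.int64(85): np.int64(19), np.int64(86): np.int64(23), np.int64(87): np.int64(17), np.int64(88): np.int64(24)}
```

Emit:
arm_command(steps=[[0,0,0,0,0,0,0],[0,0,0,0,0,0,0],[0,0,0,0,0,0,0],[0,0,0,0,0,0,0],[0,0,0,0,0,0,0]])

```text
t: 15.85
eef_pos: [507.0, 163.9, 134.5]
ee_rot: [2.473, 1.423, 0.531]
wrist_force: [-6.8, -0.8, 8.6]
opening: 0.274
```

Run:
```python
import chk
from meas import *
Q,q,c,p,r=run("pics/c6.png")
w=wrist(); Q2=r.inv().apply((cloud(w)-p).reshape(-1,3)).reshape(480,640,3); img=w["img"].astype(int)
o=(img[...,0]>80)&(img[...,0]>1.6*img[...,1])&(np.abs(Q2[...,0])<16)&(np.abs(Q2[...,1])<16)&(Q2[...,2]<-11)&(Q2[...,2]>-25)
print("grip top z (was -15.46)",np.median(Q2[o][:,2]),"sleeve",np.median(q[(q[:,2]<68.5)][:,2]))
```

```text
hist [(np.int64(72), np.int64(55)), (np.int64(76), np.int64(48)), (np.int64(82), np.int64(49)), (np.int64(90), np.int64(46)), (np.int64(94), np.int64(347)), (np.int64(126), np.int64(45)), (np.int64(130), np.int64(47)), (np.int64(134), np.int64(45))]
pos [507.00672937 163.8920105  134.493706  ] F [-6.8 -0.8  8.6] open 0.274
coupler xy [-1.81839417  1.8070506 ]
F tool [-1.30884465 -1.10842977 -9.51458028] T [ 0.87556266 -0.53695856 -0.01614246] q [ 0.444 -0.053 -0.785  0.45  -0.206  2.5  ]
hist [(np.int64(70), np.int64(57)), (np.int64(74), np.int64(54)), (np.int64(78), np.int64(51)), (np.int64(84), np.int64(45)), (np.int64(88), np.int64(42)), (np.int64(94), np.int64(323)), (np.int64(126), np.int64(52)), (np.int64(134), np.int64(53))]
pos [507.01688581 163.88853806 134.49955199] F [-5.5 -0.3  7.9] open 0.278
coupler xy [-1.80156926  1.82639754]
grip top z (was -15.46) -15.485578422795744 sleeve 65.80332959534458
```

View pics/c6.png

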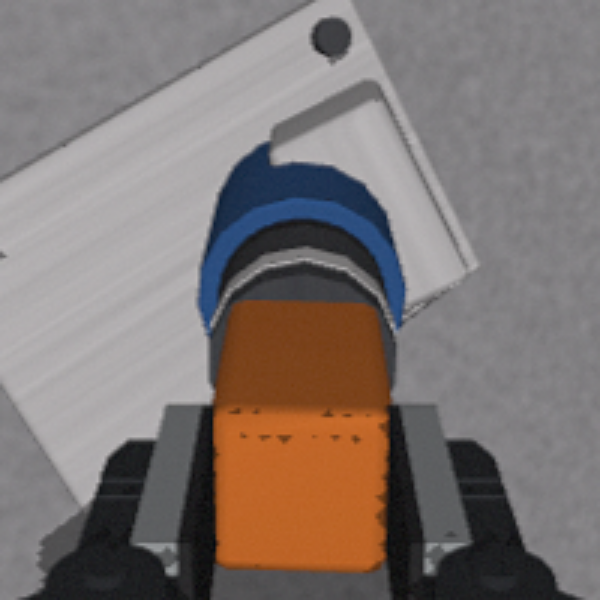

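The coupler is centred in the blue sleeve, with its mouth about 5 mm above the sleeve rim. It has not slipped in the grip and the push holds steady at about 10 N.

```bash
python3 -c "
from workcell import hand_in; print(hand_in())"
```

```text
the job is handed in; nothing more can be done
None
```

I picked up the larger orange coupler and pressed it along the tilted axis until it snapped home. I then pushed the spigot in and handed in at about 16 s on the robot's clock, still gripping and holding it down. No verdict was given, so this rests on my own last checks.

- **Snap:** the push built to about 8 N, then dropped to zero. The sleeve's mouth then stood 14 mm from the coupler's mouth, as it should with the coupler home and the spigot up.
- **Hold:** the spigot is about 8.8 mm in, by the wrist camera's depth reading. The wrist force along the axis read about 10 N (10–12 N after allowing for weight), and the arm was steady. A spigot 8.8 mm in should push back with about 13 N, so the readings differ a little, but both are well over the limits.
- **Grip:** the coupler did not slip. Its top was at -15.5 mm in the tool frame both before and after pushing.
- **Squareness:** before contact, the tool axis agreed with the flange normal to within 0.01 rad.
- **Problem on the way:** joint 6 reached its range limit during the first grasp approach, leaving the jaws about 4 mm off centre. I corrected this before closing.
- **Not checked directly:** once the coupler was on, the flange and yellow band were hidden from the camera. The force of the balls was not measured separately either. I did not re-measure the bystanders at the end, but no contact with them was noticed.

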